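# Kit loose tenons on the counting scale

### The arm

A 6-joint arm with a two-finger parallel gripper is mounted at the origin on the work surface. World frame = base frame: x ahead of the robot, y to its left, z up, the work surface at z = 0. Lengths are in m, angles in rad, forces in N, time in s.
With the tool pointing down it reaches from about 0.35 to 0.925 m from the base axis. Payload 6.4 kg.
Tool frame: the origin (TCP) lies midway between the tips of the shut fingers; the grasp point (between the pads) lies 19 mm behind it; z points along the fingers, y is the direction in which the jaws open and shut (so a half turn about z gives the same grasp; the last joint's range is limited). The gripper opens to 85 mm and grips with 20 to 120 N. Pads are 22 mm wide; open, the fingers measure 114 mm over their backs; the gripper's body (76 mm by 85 mm) begins 54 mm behind the grasp point. The pads swing forward as they close: fully open they stand 13 mm farther back than shut.
Start: joints at [1.158, 0.245, 1.558, -0, 1.339, -0.174], TCP at [0.154, 0.632, 0.231] pointing down, gripper open.
Joint ranges: [-3.13, 3.13], [-1.02, 2.26], [0.13, 2.54], [-0.95, 4.09], [0.21, 2.88], [-2.74, 2.74]. Speed limits (rad/s): [2.57, 2.57, 3.14, 3.14, 3.14, 3.14].

### API

Orientations are given as a unit quaternion [x, y, z, w].
In Python, from bench import readout, cams, job_done, spotter gives the robot as it stands. The module is installed in compiled form; this text tells all that it offers.
- The arm moves only by the tool apply_moves, never from a script. Its argument "plan" is one flat list of numbers, 7 for each row, row after row: the finger opening in cm, from 0 to 8.54, then the shift along the tool's x, y, z in cm, then the turn, a rotation vector about the tool's x, y, z in degrees. In form: [grip, tx, ty, tz, wx, wy, wz, grip, tx, ty, tz, wx, wy, wz, ...]. A call has 1 to 20 rows; each row is the pose to reach, as a shift and turn from the pose commanded when the call began, along the tool's axes at that moment; what a row does not reach only later rows make up. A row lasts 1/8 s, in which the tool goes at most 62.5 mm and 10.7 degrees, less where a joint would pass 70% of its speed; a pose out of reach is approached as far as the arm can. A call with a gripper value outside its range is refused whole. The fingers move at their own pace and stop on an object; "force" is the grip in N (left out, the last holds). Time passes only in rows, so rows that repeat a pose let the fingers close. It gives the time, the measured TCP pose, the force and the opening at its end, in the units of the state.
- readout.sense(): the state, without advancing time (a new reading comes with each control period).
- cams.grab_frame(name): name is "side" or "top"; returns (picture, depth): 480x640x3 uint8, red, green, blue; 480x640 float32, m along the optical axis (not along the pixel's ray), 0 where there is no reading.
- cams.get_calibration(name): a dict with "mtx" (3x3 intrinsics, pixels), "k1" (the pictures are not rectified: a ray, as slopes to the right and down, at radius r is drawn at 1 + k1 r^2 times it, then the intrinsics apply), "R" (3x3) and "t" (3): a world point X has camera coordinates R X + t. Camera axes: x right, y down, z forward; pixel columns grow to the right and rows downward; lengths in m; the calibration is good to about 2 mm. A picture is of the moment at which its call begins. get_calibration takes no time and is no camera call.
- job_done(): hands the job in, once; it reports no verdict.
Trained networks look in the newest picture that a camera, given by its name, has taken for a name from the list of things; names that differ only in an ending like _2 or _b are one class to them, and where a whole thing is asked for, a point or a joint stands for the part that bears it (a point fixed in the world has none). Each returns a list of dicts, best first, with "conf" (0 to 1); they miss things now and then, are a little off and sometimes report something else, mostly with a low value. They report only what shows in the picture. A call takes as long as a camera call.
- spotter.spot_in(name, camera): "pixel" ([column, row] in pixels, amid what is visible of it).
- spotter.mark_of(name, camera): "pixel" ([column, row] in pixels: a listed point, or the origin of a listed thing).
The state is a dict: "clock": time; "joint_positions": joint angles; "qvel": joint speeds; "effort": joint torques, N m; "ee_pos": TCP position; "eef_rot": TCP orientation; "force": force on the tool from outside, world axes, zero at the start; "wrist_torque": the same for the moment, N m; "grip_width": finger opening in m.
Only numpy, scipy, OpenCV 4.12 (cv2) and the standard library are available. Lean on these libraries where they do the work, as an engineer would, in place of code of your own. Each camera call takes 0.05 s, during which the arm holds its last target. There are 200 camera calls.

### The job

Make up a tenon kit on the counting scale: first clear the offcut that was left in the tray into the offcuts bin, tare the empty tray with the left-hand key, then lay every loose tenon flat across the tray row that matches its length (shortest in the narrowest row, longest in the widest), and when all are in, store the count with the right-hand key. Press each of these two keys directly with the fingertips, gently, just until its dome clicks and the force drops and not on towards its stop, then let it go; never press the middle key, and do not tare again once a tenon is in the tray. Leave the glue bottle, mug, chisel and try square where they are.

Things in the scene. Friction and masses are not known exactly. Their poses are not given: they have to be found in the camera images.
- scale: Counting scale, grey housing 260 (x) x 300 (y) x 48 mm high, fixed. Origin: centre of its footprint on the bench. Its x points away from the operator, y to the operator's left, z up. Key panel (top 48 mm above the bench) is the front (-x) strip: three round keys in a line along y, display to their left, spirit level to their right. Behind it the steel pan with the tray.
- tray (a point): Plywood tray fixed on the pan, 152 (x) x 318 (y) x 24 mm, axes as the scale's. Origin: centre of its underside, 56 mm above the bench, at (35, 0) mm in the scale's frame. Floor top 62 mm, wall tops 80 mm above the bench; walls 6 mm. Two dividers make three rows, each 140 mm long along x inside, 78, 98 and 118 mm wide along y, from left (+y) to right. Each row takes two tenons, laid along y.
- row_short (a point): Centre of the floor of the narrowest row (78 mm wide along y, 140 mm along x), for the 60 mm tenons; axes as the tray's, point on the floor's top.
- row_middle (a point): Centre of the floor of the 98 mm wide row, for the 80 mm tenons; axes as the tray's.
- row_long (a point): Centre of the floor of the 118 mm wide row, for the 100 mm tenons; axes as the tray's. At the start the offcut lies in this row.
- tare_cap: Round cap, 26 mm across, flat top, of the left (+y) key: tare. Origin: centre of its top face, 57 mm above the bench when released; keys stand 9 mm proud of the panel, 52 mm apart. It moves straight down.
- tare_key (a joint): Travel of the left (+y) key: tare, in m: 0 released, positive pressed, hard stop at 0.007. Rubber dome: force rises (4.4 N at 0.001) to a peak of about 7.2 N at 0.0024, then gives way (the click): 5.9 N at 0.0035, 3.7 N at 0.0045, 2.4 N at 0.0055, rising again to 5 N at 0.007. Clicked from 0.0035, pressed too far beyond 0.006. Springs back by itself.
- power_cap: Round cap, 26 mm across, flat top, of the middle key: power, not to be used. Origin: centre of its top face, 57 mm above the bench when released; keys stand 9 mm proud of the panel, 52 mm apart. It moves straight down.
- power_key (a joint): Travel of the middle key: power, not to be used, in m: 0 released, positive pressed, hard stop at 0.007. Rubber dome: force rises (4.4 N at 0.001) to a peak of about 7.2 N at 0.0024, then gives way (the click): 5.9 N at 0.0035, 3.7 N at 0.0045, 2.4 N at 0.0055, rising again to 5 N at 0.007. Clicked from 0.0035, pressed too far beyond 0.006. Springs back by itself.
- store_cap: Round cap, 26 mm across, flat top, of the right (-y) key: stores the count. Origin: centre of its top face, 57 mm above the bench when released; keys stand 9 mm proud of the panel, 52 mm apart. It moves straight down.
- store_key (a joint): Travel of the right (-y) key: stores the count, in m: 0 released, positive pressed, hard stop at 0.007. Rubber dome: force rises (4.4 N at 0.001) to a peak of about 7.2 N at 0.0024, then gives way (the click): 5.9 N at 0.0035, 3.7 N at 0.0045, 2.4 N at 0.0055, rising again to 5 N at 0.007. Clicked from 0.0035, pressed too far beyond 0.006. Springs back by itself.
- tenon_1: Loose tenon of beech, 60 mm long (its x) x 28 mm wide (y) x 14 mm thick (z), edges rounded; lying flat on the bench at the start, to the left of the scale. Origin: its centre. About 16 g. May be absent (None from the start).
- tenon_2: Loose tenon of beech, 60 mm long (its x) x 28 mm wide (y) x 14 mm thick (z), edges rounded; lying flat on the bench at the start, to the left of the scale. Origin: its centre. About 16 g. May be absent (None from the start).
- tenon_3: Loose tenon of beech, 80 mm long (its x) x 28 mm wide (y) x 14 mm thick (z), edges rounded; lying flat on the bench at the start, to the left of the scale. Origin: its centre. About 22 g. May be absent (None from the start).
- tenon_4: Loose tenon of beech, 80 mm long (its x) x 28 mm wide (y) x 14 mm thick (z), edges rounded; lying flat on the bench at the start, to the left of the scale. Origin: its centre. About 22 g. May be absent (None from the start).
- tenon_5: Loose tenon of beech, 100 mm long (its x) x 28 mm wide (y) x 14 mm thick (z), edges rounded; lying flat on the bench at the start, to the left of the scale. Origin: its centre. About 27 g. May be absent (None from the start).
- tenon_6: Loose tenon of beech, 100 mm long (its x) x 28 mm wide (y) x 14 mm thick (z), edges rounded; lying flat on the bench at the start, to the left of the scale. Origin: its centre. About 27 g. May be absent (None from the start).
- offcut: Plywood offcut block, 70 mm (x) x 34 mm (y) x 30 mm (z), about 45 g, lying in the tray's widest row at the start. Origin: its centre.
- scrap_bin: Open black offcuts bin fixed on the bench, to the right of the scale: 170 (x) x 130 (y) x 90 mm high, walls 5 mm. Origin: centre of its underside.
- glue_bottle: Bystander: white glue bottle, 60 mm across, 170 mm tall, standing. Origin: centre of its underside.
- mug: Bystander: blue ceramic mug, 80 mm across, 95 mm tall. Origin: centre of its underside.
- chisel: Bystander: wood chisel lying beyond the scale, 240 mm long (its x). Origin: below its middle, on the bench.
- try_square: Bystander: try square lying to the left of the tenons, wooden stock 110 mm, steel blade 180 mm. Origin: underside of the stock.

How it is judged:
On the way, in this order (a step that is already met when the one before it is completed fails the run):
1. the offcut lies in the offcuts bin, released (x of offcut in the frame of scrap_bin between -0.08 and 0.08 m and y of offcut in the frame of scrap_bin between -0.06 and 0.06 m and z of offcut in the frame of scrap_bin between 0 and 0.075 m and linear speed of offcut below 0.05 m/s and contact force between the fingers and offcut below 0.1 N), for 0.2 s.
2. with no tenon in or over the tray, the fingertips press the left (tare) key past its click (travel over 3.5 mm) (value of joint tare_key above 0.0035 m and contact force between the fingers and tare_cap above 0.5 N and horizontal distance between each of tenon_1, tenon_2, tenon_3, tenon_4, tenon_5, tenon_6 and tray above 0.165 m), for 0.1 s.
3. every tenon lies flat, released, across the row of its length (x of tenon_1 in the frame of row_short between -0.07 and 0.07 m and y of tenon_1 in the frame of row_short between -0.03 and 0.03 m and z of tenon_1 in the frame of row_short between 0 and 0.0115 m and angle between the x axis of each of tenon_1, tenon_2, tenon_3, tenon_4, tenon_5, tenon_6 and the y axis of tray, either way round below 0.4 rad and linear speed of each of tenon_1, tenon_2, tenon_3, tenon_4, tenon_5, tenon_6 below 0.03 m/s and contact force between the fingers and tenon_1 below 0.1 N and x of tenon_2 in the frame of row_short between -0.07 and 0.07 m and y of tenon_2 in the frame of row_short between -0.03 and 0.03 m and z of tenon_2 in the frame of row_short between 0 and 0.0115 m and contact force between the fingers and tenon_2 below 0.1 N and x of tenon_3 in the frame of row_middle between -0.07 and 0.07 m and y of tenon_3 in the frame of row_middle between -0.03 and 0.03 m and z of tenon_3 in the frame of row_middle between 0 and 0.0115 m and contact force between the fingers and tenon_3 below 0.1 N and x of tenon_4 in the frame of row_middle between -0.07 and 0.07 m and y of tenon_4 in the frame of row_middle between -0.03 and 0.03 m and z of tenon_4 in the frame of row_middle between 0 and 0.0115 m and contact force between the fingers and tenon_4 below 0.1 N and x of tenon_5 in the frame of row_long between -0.07 and 0.07 m and y of tenon_5 in the frame of row_long between -0.03 and 0.03 m and z of tenon_5 in the frame of row_long between 0 and 0.0115 m and contact force between the fingers and tenon_5 below 0.1 N and x of tenon_6 in the frame of row_long between -0.07 and 0.07 m and y of tenon_6 in the frame of row_long between -0.03 and 0.03 m and z of tenon_6 in the frame of row_long between 0 and 0.0115 m and contact force between the fingers and tenon_6 below 0.1 N), for 0.3 s.
4. with every tenon in its row, the fingertips press the right (store) key past its click (travel over 3.5 mm) (all of step 3 and value of joint store_key above 0.0035 m and contact force between the fingers and store_cap above 0.5 N), for 0.1 s.
At the end, for the whole second after the job is handed in: Every tenon present lies flat on the tray floor (centre less than 11.5 mm above it) in the row of its own length, across the row within 0.4 rad, at rest and released; the offcut rests in the offcuts bin; all three keys are up (under 1 mm) (all of step 1 and all of step 3 and value of joint each of tare_key, power_key, store_key below 0.001 m); the robot touches nothing.
It fails at once if the tare key is pressed by the fingers more than 6 mm, on towards its stop (value of joint tare_key above 0.006 m and contact force between the fingers and tare_cap above 0.5 N).
It fails at once if the store key is pressed by the fingers more than 6 mm, on towards its stop (value of joint store_key above 0.006 m and contact force between the fingers and store_cap above 0.5 N).
It fails at once if the middle key is pressed by the fingers (over 2 mm) (value of joint power_key above 0.002 m and contact force between the fingers and power_cap above 0.5 N).
It fails at once if the tare key is clicked again while a tenon is in the tray (value of joint tare_key above 0.0035 m and contact force between the fingers and tare_cap above 0.5 N and (not (horizontal distance between tenon_1 and tray above 0.165 m) or not (horizontal distance between tenon_2 and tray above 0.165 m) or not (horizontal distance between tenon_3 and tray above 0.165 m) or not (horizontal distance between tenon_4 and tray above 0.165 m) or not (horizontal distance between tenon_5 and tray above 0.165 m) or not (horizontal distance between tenon_6 and tray above 0.165 m))).
It fails at once if a bystander is shifted by more than 30 mm (distance of any of glue_bottle, mug, chisel, try_square from where it was at the start of the episode above 0.03 m).
Of tenon_1, tenon_2, tenon_3, tenon_4, tenon_5, tenon_6 only 3 to 5 are there at a start; the rules pass over those that are not, and their reading is None.
At some moment in a run one of tenon_1, tenon_2, tenon_3, tenon_4, tenon_5, tenon_6 may be knocked a few centimetres aside while the robot is not near it.
Once in a run the grip may slacken for a moment while it holds something.
It also fails if it takes over 210 s, if anything falls off the work surface, if the arm or the gripper's body presses on something with over 40 N, if the wrist force passes 120 N, or if a joint passes its speed limit or range.

## Working session

There is one attempt and no reset: what is moved stays moved. The work goes in short steps, Python scripts to look and compute and a tool call to move; the robot and the scene stay as the last step left them, time stands still between calls to the robot, and variables do not carry over. Pictures are saved under pics/ and viewed, about 12 in all and at most 16, crops included, and the job is handed in when it is done.

Besides the shell and the picture viewer there is one more tool, called after ">>>" as name(argument=value, ...) on one line, values as JSON. apply_moves: Moves the arm, as the interface text tells. Its arguments: {"type":"object","properties":{"plan":{"type":"array","items":{"type":"number"}},"force":{"type":"number"}},"required":["plan"]}

```bash
mkdir -p pics; cat > h.py <<'E'
import numpy as np, cv2
from bench import readout, cams, job_done, spotter
from scipy.spatial.transform import Rotation as Ro
def grab(c,fn=None):
    p,d=cams.grab_frame(c)
    if fn: cv2.imwrite('pics/'+fn,p[:,:,::-1])
    return p,d
def rays(c,px):
    k=cams.get_calibration(c);M=np.array(k['mtx']);px=np.atleast_2d(px).astype(float)
    s=np.c_[(px[:,0]-M[0,2])/M[0,0],(px[:,1]-M[1,2])/M[1,1]];u=s.copy()
    for _ in range(20): u=s/(1+k['k1']*(u**2).sum(1,keepdims=True))
    return np.c_[u,np.ones(len(u))],np.array(k['R']),np.array(k['t']).ravel()
def at_z(c,px,z):
    r,R,t=rays(c,px);d=r@R;o=-R.T@t
    return o+d*((z-o[2])/d[:,2])[:,None]
def at_d(c,px,dep):
    r,R,t=rays(c,px);return (r*np.atleast_1d(dep)[:,None]-t)@R
def proj(c,X):
    k=cams.get_calibration(c);X=np.atleast_2d(X)@np.array(k['R']).T+np.array(k['t']).ravel()
    s=X[:,:2]/X[:,2:];s=s*(1+k['k1']*(s**2).sum(1,keepdims=True));M=np.array(k['mtx'])
    return s*[M[0,0],M[1,1]]+[M[0,2],M[1,2]]
def st():
    s=readout.sense();print(s['clock'],np.round(s['ee_pos'],4),np.round(s['eef_rot'],4),'F',np.round(s['force'],2),'w',round(s['grip_width'],4),'q',np.round(s['joint_positions'],3));return s
E
cat > a.py <<'E'
from h import *
st()
for c in('top','side'):
    grab(c,c+'0.png');k=cams.get_calibration(c);print(c,np.round(-np.array(k['R']).T@np.array(k['t']).ravel(),3))
    for n,z in(('scale',.05),('tare_cap',.057),('power_cap',.057),('store_cap',.057),('row_short',.062),('row_middle',.062),('row_long',.062),('tray',.056),('offcut',.077),('scrap_bin',0),('tenon_1',.007),('tenon_3',.007),('tenon_5',.007)):
        for m in spotter.mark_of(n,c)[:6]: print(c,n,round(m['conf'],2),np.round(m['pixel'],1),np.round(at_z(c,m['pixel'],z)[0],4))
E
python3 a.py
```

```text
0.0 [0.1535 0.631  0.2302] [ 1.191e-01  9.929e-01 -9.000e-04 -3.000e-04] F [-0.42  0.09 -0.29] w 0.0854 q [ 1.158  0.246  1.559 -0.     1.339 -0.174]
top [0.444 0.051 1.282]
top scale 0.8 [363.1 265.4] [ 0.5322 -0.0438  0.05  ]
top scale 0.35 [391.2 303. ] [ 0.4457 -0.1081  0.05  ]
top tare_cap 0.6 [352.1 308.3] [ 0.4332 -0.0177  0.057 ]
top power_cap 0.58 [372.7 303.2] [ 0.4451 -0.0649  0.057 ]
top store_cap 0.59 [392.6 304.4] [ 0.4426 -0.1104  0.057 ]
top row_short 0.73 [315.  253.5] [0.5582 0.0678 0.062 ]
top row_middle 0.71 [355.1 249.4] [ 0.5682 -0.0246  0.062 ]
top row_middle 0.4 [138.5 311.2] [0.4234 0.4718 0.062 ]
top row_long 0.95 [404.7 245.8] [ 0.577 -0.139  0.062]
top tray 0.59 [363.2 248.3] [ 0.5714 -0.0437  0.056 ]
top offcut 0.56 [406.7 239.8] [ 0.5892 -0.1414  0.077 ]
top offcut 0.15 [217.2 192. ] [0.6987 0.2948 0.077 ]
top scrap_bin 0.72 [503.  299.5] [ 0.4553 -0.3827  0.    ]
top tenon_1 0.96 [181.5 308.2] [0.4304 0.3873 0.007 ]
top tenon_1 0.84 [242.2 306.7] [0.435  0.2417 0.007 ]
top tenon_1 0.58 [239.1 258.1] [0.5514 0.2516 0.007 ]
top tenon_1 0.52 [185.1 260.1] 
[... 1370 characters left out ...]
 [371.1 292.4] [ 0.5821 -0.138   0.077 ]
side tenon_1 0.71 [210.5 263.5] [0.4265 0.2437 0.007 ]
side tenon_1 0.66 [252.1 246.8] [0.5498 0.2546 0.007 ]
side tenon_1 0.59 [182.5 242.1] [0.416  0.3809 0.007 ]
side tenon_1 0.49 [227.8 227.4] [0.5518 0.3861 0.007 ]
side tenon_3 0.71 [210.5 263.5] [0.4265 0.2437 0.007 ]
side tenon_3 0.66 [252.1 246.8] [0.5498 0.2546 0.007 ]
side tenon_3 0.59 [182.5 242.1] [0.416  0.3809 0.007 ]
side tenon_3 0.49 [227.8 227.4] [0.5518 0.3861 0.007 ]
side tenon_5 0.71 [210.5 263.5] [0.4265 0.2437 0.007 ]
side tenon_5 0.66 [252.1 246.8] [0.5498 0.2546 0.007 ]
side tenon_5 0.59 [182.5 242.1] [0.416  0.3809 0.007 ]
side tenon_5 0.49 [227.8 227.4] [0.5518 0.3861 0.007 ]
```

View pics/top0.png

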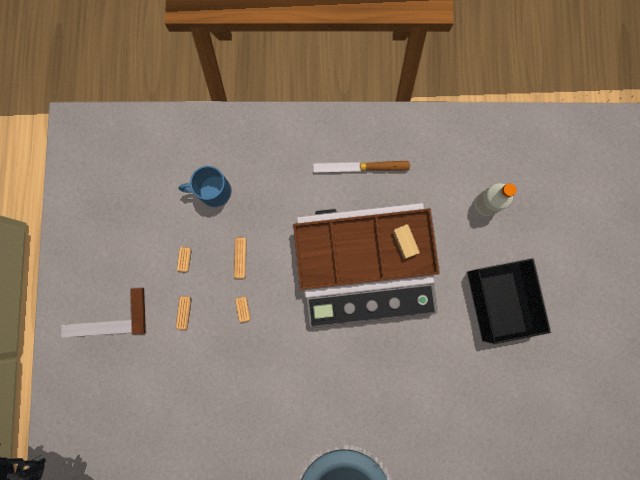

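View pics/side0.png

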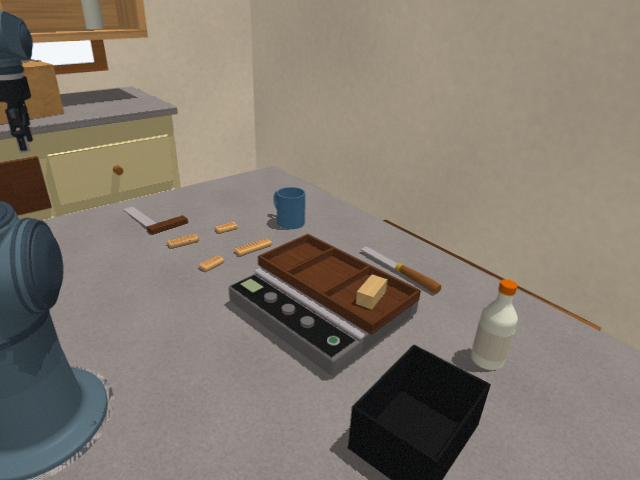

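The top view shows four tenons, at (184,259), (240,258), (183,313) and (242,309). The offcut is at (406,241), the keys are at (349,308), (372,306) and (395,303), and the bin is at (508,300). Next I measure poses by segmentation.

```bash
cat > m.py <<'E'
from h import *
def tenons(p,zt=.014,verbose=True,c='top'):
    hsv=cv2.cvtColor(p,cv2.COLOR_RGB2HSV)
    m=((hsv[...,0]>8)&(hsv[...,0]<26)&(hsv[...,1]>70)&(hsv[...,2]>150)).astype(np.uint8)
    m[:130]=0;m[:, :100]=0; m[:,455:]=0
    m=cv2.morphologyEx(m,cv2.MORPH_CLOSE,np.ones((3,3)))
    n,l,s,ce=cv2.connectedComponentsWithStats(m);out=[]
    for i in range(1,n):
        if s[i,4]<60: continue
        ys,xs=np.nonzero(l==i)
        X=at_z(c,np.c_[xs,ys],zt)[:,:2]
        w=at_z(c,[[ce[i][0],ce[i][1]]],zt)[0,:2]
        r=cv2.minAreaRect((X*1000).astype(np.float32))
        C=np.cov((X-X.mean(0)).T);ev,V=np.linalg.eigh(C);a=V[:,1]
        ang=np.degrees(np.arctan2(a[1],a[0]))%180
        L=np.sqrt(12*ev[1])*1000;W=np.sqrt(12*ev[0])*1000
        out.append((X.mean(0),ang,L,W,ce[i]))
        if verbose: print('blob',np.round(ce[i],1),s[i,4],'xy',np.round(X.mean(0),4),'ang',round(ang,1),'L',round(L,1),'W',round(W,1))
    return out
E
cat > b.py <<'E'
from m import *
p,d=grab('top')
tenons(p)
print('offcut'); tenons(p,.092)
# depth-based tray & bin
v,u=np.mgrid[0:480,0:640]
P=at_d('top',np.c_[u.ravel(),v.ravel()],d.ravel()).reshape(480,640,3)
hsv=cv2.cvtColor(p,cv2.COLOR_RGB2HSV)
def rect(mask,name):
    mask=cv2.morphologyEx(mask.astype(np.uint8),cv2.MORPH_OPEN,np.ones((3,3)))
    n,l,s,ce=cv2.connectedComponentsWithStats(mask)
    i=1+np.argmax(s[1:,4]);Q=(P[l==i][:,:2]*1000).astype(np.float32)
    print(name,s[i,4],'z',np.median(P[l==i][:,2]),cv2.minAreaRect(Q))
roi=(u>280)&(u<450)&(v>190)&(v<340)
rect(roi&(P[...,2]>.055)&(P[...,2]<.085),'tray')
rect(roi&(P[...,2]>.03),'scale')
rect((u>450)&(v>240)&(P[...,2]>.075)&(P[...,2]<.11),'bin')
for q in[(406,241),(240,258),(183,313),(280,280),(349,308),(320,250)]:print(q,np.round(P[q[1],q[0]],4))
# key circles
g=cv2.resize(p[280:330,300:440],None,fx=6,fy=6,interpolation=cv2.INTER_CUBIC)
cv2.imwrite('pics/keys.png',g[:,:,::-1])
m=((hsv[...,1]<60)&(hsv[...,2]>95)&(v>295)&(v<316)&(u>340)&(u<402)).astype(np.uint8)
n,l,s,ce=cv2.connectedComponentsWithStats(m)
for i in range(1,n):
    if s[i,4]>30:print('key',np.round(ce[i],1),s[i],np.round(at_z('top',[ce[i]],.057)[0],4))
E
python3 b.py
```

```text
blob [395.5 163.3] 66 xy [ 0.7846 -0.1267] ang 92.7 L 79.3 W 5.4
blob [406.4 240.8] 490 xy [ 0.5945 -0.1506] ang 22.0 L 75.2 W 37.8
blob [239.6 257.3] 474 xy [0.5528 0.2492] ang 0.6 L 97.6 W 27.9
blob [183.4 258.8] 282 xy [0.5485 0.3848] ang 174.4 L 59.3 W 27.6
blob [182.7 312.4] 372 xy [0.4207 0.3823] ang 174.5 L 78.2 W 26.6
blob [242.3 308.8] 301 xy [0.4302 0.2402] ang 11.7 L 59.4 W 28.3
offcut
blob [395.5 163.3] 66 xy [ 0.7637 -0.1158] ang 92.7 L 74.5 W 5.0
blob [406.4 240.8] 490 xy [ 0.5852 -0.1382] ang 22.0 L 70.6 W 35.4
blob [239.6 257.3] 474 xy [0.5461 0.237 ] ang 0.6 L 91.6 W 26.2
blob [183.4 258.8] 282 xy [0.542  0.3643] ang 174.4 L 55.7 W 25.9
blob [182.7 312.4] 372 xy [0.4221 0.3619] ang 174.5 L 73.4 W 25.0
blob [242.3 308.8] 301 xy [0.431  0.2286] ang 11.7 L 55.7 W 26.6
tray 8927 z 0.06238062270395698 ((565.4410400390625, -48.53117370605469), (173.5426483154297, 319.6726989746094), 6.096646308898926)
scale 15249 z 0.06013829568299708 ((539.44140625, -51.81878662109375), (271.6302185058594, 319.2449035644531), 6.695223808288574)
bin 718 z 0.08784640207546425 ((451.65142822265625, -376.9528503417969), (167.3286590576172, 134.31845092773438), 11.40682601928711)
(406, 241) [ 0.5845 -0.1372  0.0928]
(240, 258) [0.551  0.2483 0.0143]
(183, 313) [0.4191 0.3823 0.0108]
(280, 280) [ 0.4997  0.1531 -0.0046]
(349, 308) [ 0.4338 -0.0107  0.0549]
(320, 250) [0.5662 0.0563 0.064 ]
key [394.1 302.9] [389 298  11  11  94] [ 0.4461 -0.1137  0.057 ]
key [371.7 305.2] [367 300  11  11  95] [ 0.4404 -0.0625  0.057 ]
key [349.1 308. ] [344 303  11  11  95] [ 0.4339 -0.0109  0.057 ]
```

View pics/keys.png

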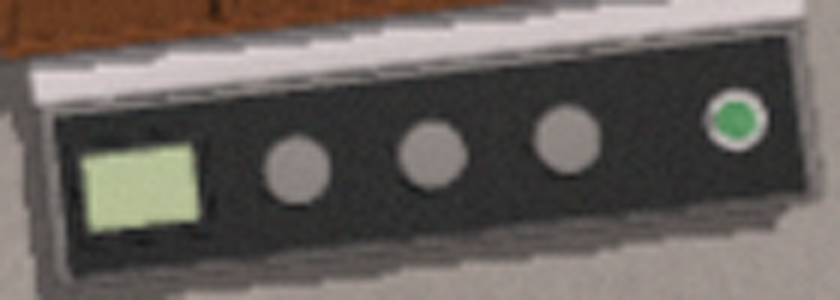

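```bash
cat > pl.py <<'E'
from h import *
def plan(wps):
    """wps: (label,x,y,z,jaw_deg) TCP targets -> tool-frame shift cm, turn deg from the present pose, rows needed"""
    s=st();p0=np.array(s['ee_pos']);R0=Ro.from_quat(s['eef_rot']);pp,pa=p0,None
    for lab,x,y,z,a in wps:
        a=np.radians(a);ty=np.array([np.cos(a),np.sin(a),0]);tz=np.array([0,0,-1.]);R=Ro.from_matrix(np.c_[np.cross(ty,tz),ty,tz])
        sh=R0.inv().apply(np.array([x,y,z])-p0)*100;w=np.degrees((R0.inv()*R).as_rotvec())
        dr=np.degrees(((pa or R0).inv()*R).magnitude()); n=max(np.linalg.norm(np.array([x,y,z])-pp)/.0625,dr/10.7)
        print(lab,np.round(sh,2),np.round(w,1),'rows',round(n,1));pp,pa=np.array([x,y,z]),R
E
cat > c.py <<'E'
from pl import *
from m import *
p,d=grab('top')
hsv=cv2.cvtColor(p,cv2.COLOR_RGB2HSV);v,u=np.mgrid[0:480,0:640]
m=((hsv[...,0]<20)&(hsv[...,1]>100)&(u>285)&(u<450)&(v>195)&(v<300)).astype(np.uint8)
m=cv2.morphologyEx(m,cv2.MORPH_OPEN,np.ones((3,3)))
ys,xs=np.nonzero(m);print('tray',cv2.minAreaRect((at_z('top',np.c_[xs,ys],.08)[:,:2]*1000).astype(np.float32)))
plan([('over',.585,-.138,.2,-68),('down',.585,-.138,.07,-68),('up',.585,-.138,.2,-68),('binover',.452,-.378,.2,-68),('bin',.452,-.378,.04,-68)])
E
python3 c.py
```

```text
tray ((568.5855712890625, -46.66557312011719), (150.59991455078125, 316.40594482421875), 6.784306526184082)
1.5 [0.1538 0.6316 0.2313] [0.1191 0.9929 0.     0.    ] F [ 0.09 -0.02  0.19] w 0.0853 q [ 1.158  0.245  1.558  0.     1.339 -0.174]
over [-60.1  -64.57   3.13] [  0.   -0.  144.3] rows 14.1
down [-60.1  -64.57  16.13] [  0.   -0.  144.3] rows 2.1
up [-60.1  -64.57   3.13] [  0.   -0.  144.3] rows 2.1
binover [-52.86 -91.04   3.13] [  0.   -0.  144.3] rows 4.4
bin [-52.86 -91.04  19.13] [  0.   -0.  144.3] rows 2.6
```

>>> apply_moves(plan=[6, -60.1, -64.6, 1.1, 0, 0, 144, 6, -60.1, -64.6, 1.1, 0, 0, 144, 6, -60.1, -64.6, 1.1, 0, 0, 144, 6, -60.1, -64.6, 1.1, 0, 0, 144, 6, -60.1, -64.6, 1.1, 0, 0, 144, 6, -60.1, -64.6, 1.1, 0, 0, 144, 6, -60.1, -64.6, 1.1, 0, 0, 144, 6, -60.1, -64.6, 1.1, 0, 0, 144, 6, -60.1, -64.6, 1.1, 0, 0, 144, 6, -60.1, -64.6, 1.1, 0, 0, 144, 6, -60.1, -64.6, 1.1, 0, 0, 144, 6, -60.1, -64.6, 1.1, 0, 0, 144, 6, -60.1, -64.6, 1.1, 0, 0, 144, 6, -60.1, -64.6, 1.1, 0, 0, 144, 6, -60.1, -64.6, 1.1, 0, 0, 144, 6, -60.1, -64.6, 1.1, 0, 0, 144, 6, -60.1, -64.6, 1.1, 0, 0, 144, 6, -60.1, -64.6, 1.1, 0, 0, 144, 6, -60.1, -64.6, 1.1, 0, 0, 144, 6, -60.1, -64.6, 1.1, 0, 0, 144], force=40)

```text
clock: 4.0
ee_pos: [0.5848, -0.1379, 0.2205]
eef_rot: [0.981, 0.194, 0.0, 0.0]
force: [0.1, -0.0, 0.2]
grip_width: 0.0602
```

```bash
cat > d.py <<'E'
from pl import *
plan([('over',.585,-.138,.2,-68),('down',.585,-.138,.07,-68)])
E
python3 d.py
```

```text
4.0 [ 0.5848 -0.1379  0.2205] [9.810e-01 1.938e-01 1.000e-04 1.000e-04] F [ 0.11 -0.01  0.21] w 0.0602 q [-0.42   0.141  1.697 -0.     1.303  0.761]
over [0.01 0.02 2.05] [ 0.  -0.   0.3] rows 0.3
down [1.000e-02 2.000e-02 1.505e+01] [ 0.  -0.   0.3] rows 2.1
```

>>> apply_moves(plan=[6, 0, 0, 10, 0, 0, 0, 6, 0, 0, 10, 0, 0, 0, 6, 0, 0, 15, 0, 0, 0, 6, 0, 0, 15, 0, 0, 0, 2.5, 0, 0, 15, 0, 0, 0, 2.5, 0, 0, 15, 0, 0, 0, 2.5, 0, 0, 15, 0, 0, 0, 2.5, 0, 0, 15, 0, 0, 0, 2.5, 0, 0, 15, 0, 0, 0, 2.5, 0, 0, 15, 0, 0, 0, 2.5, 0, 0, 10, 0, 0, 0, 2.5, 0, 0, 3, 0, 0, 0, 2.5, 0, 0, 1, 0, 0, 0, 2.5, 0, 0, 1, 0, 0, 0, 2.5, 0, 0, 1, 0, 0, 0], force=60)

```text
clock: 5.88
ee_pos: [0.584, -0.1379, 0.2088]
eef_rot: [0.981, 0.194, -0.001, -0.001]
force: [-0.2, 0.1, -0.9]
grip_width: 0.033
```

```bash
cat > d.py <<'E'
from pl import *
plan([('binover',.452,-.378,.2,-68),('bin',.452,-.378,.04,-68)])
E
python3 d.py
```

```text
5.875 [ 0.584  -0.1379  0.2088] [ 9.811e-01  1.935e-01 -9.000e-04 -7.000e-04] F [-0.2   0.14 -0.86] w 0.033 q [-0.421  0.152  1.707 -0.     1.284  0.761]
binover [-21.33  17.2    0.89] [-0.1  0.1  0.3] rows 4.4
bin [-21.31  17.23  16.89] [-0.1  0.1  0.3] rows 2.6
```

>>> apply_moves(plan=[2.5, -21.3, 17.2, 0, 0, 0, 0, 2.5, -21.3, 17.2, 0, 0, 0, 0, 2.5, -21.3, 17.2, 0, 0, 0, 0, 2.5, -21.3, 17.2, 0, 0, 0, 0, 2.5, -21.3, 17.2, 0, 0, 0, 0, 2.5, -21.3, 17.2, 0, 0, 0, 0, 2.5, -21.3, 17.2, 9, 0, 0, 0, 2.5, -21.3, 17.2, 13, 0, 0, 0, 2.5, -21.3, 17.2, 16.5, 0, 0, 0, 2.5, -21.3, 17.2, 16.5, 0, 0, 0, 2.5, -21.3, 17.2, 16.5, 0, 0, 0])

```text
clock: 7.25
ee_pos: [0.4542, -0.3784, 0.0466]
eef_rot: [0.981, 0.194, 0.0, 0.001]
force: [0.4, -0.1, 0.8]
grip_width: 0.0327
```

>>> apply_moves(plan=[5, 0, 0, 0, 0, 0, 0, 5, 0, 0, 0, 0, 0, 0, 5, 0, 0, 0, 0, 0, 0, 5, 0, 0, 0, 0, 0, 0, 5, 0, 0, -6, 0, 0, 0, 5, 0, 0, -12, 0, 0, 0, 5, 0, 0, -16, 0, 0, 0, 0, 0, 0, -16, 0, 0, 0, 0, 0, 0, -16, 0, 0, 0])

```text
clock: 8.38
ee_pos: [0.4527, -0.3777, 0.2042]
eef_rot: [0.981, 0.193, -0.0, -0.001]
force: [-1.0, 0.6, -1.2]
grip_width: 0.014
```

```bash
cat > d.py <<'E'
from pl import *
from m import *
plan([('key',.4339,-.0109,.2,6.8-90),('key',.4339,-.0109,.07,6.8-90)])
p,d=grab('side','s1.png')
E
python3 d.py
```

```text
8.375 [ 0.4527 -0.3777  0.2042] [ 9.811e-01  1.935e-01 -4.000e-04 -8.000e-04] F [-0.96  0.59 -1.2 ] w 0.014 q [-0.888  0.132  1.738  0.     1.273  0.294]
key [ 12.19 -34.65   0.47] [-0.1  0.  15.5] rows 5.9
key [ 12.2  -34.63  13.47] [-0.1  0.  15.5] rows 2.1
```

View pics/s1.png

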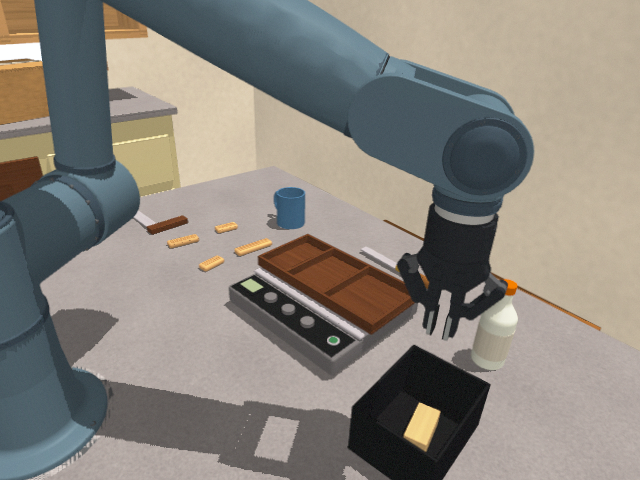

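The offcut lies in the bin at (422,427). Next I move over the tare key.

>>> apply_moves(plan=[0, 12.2, -34.6, 0, 0, 0, 15, 0, 12.2, -34.6, 0, 0, 0, 15, 0, 12.2, -34.6, 0, 0, 0, 15, 0, 12.2, -34.6, 0, 0, 0, 15, 0, 12.2, -34.6, 0, 0, 0, 15, 0, 12.2, -34.6, 0, 0, 0, 15, 0, 12.2, -34.6, 0, 0, 0, 15, 0, 12.2, -34.6, 0, 0, 0, 15, 0, 12.2, -34.6, 6, 0, 0, 15, 0, 12.2, -34.6, 12, 0, 0, 15, 0, 12.2, -34.6, 13.4, 0, 0, 15, 0, 12.2, -34.6, 13.4, 0, 0, 15, 0, 12.2, -34.6, 13.4, 0, 0, 15, 0, 12.2, -34.6, 13.4, 0, 0, 15, 0, 12.2, -34.6, 13.4, 0, 0, 15, 0, 12.2, -34.6, 13.4, 0, 0, 15])

```text
clock: 10.42
ee_pos: [0.435, -0.0119, 0.0718]
eef_rot: [0.998, 0.064, 0.0, 0.0]
force: [-0.6, -0.4, -0.0]
grip_width: -0.0001
```

```bash
cat > d.py <<'E'
from pl import *
plan([('key',.4339,-.0109,.057,6.8-90)])
p,d=grab('side','s2.png');cv2.imwrite('pics/s2c.png',cv2.resize(p[200:400,180:400],None,fx=3,fy=3)[:,:,::-1])
E
python3 d.py
```

```text
10.425 [ 0.435  -0.0119  0.0718] [9.98e-01 6.39e-02 5.00e-04 2.00e-04] F [-0.6  -0.42 -0.02] w -0.0001 q [-0.289 -0.047  2.197 -0.     0.99   1.154]
key [-0.09 -0.11  1.48] [ 0.  -0.1  0.5] rows 0.2
```

View pics/s2c.png

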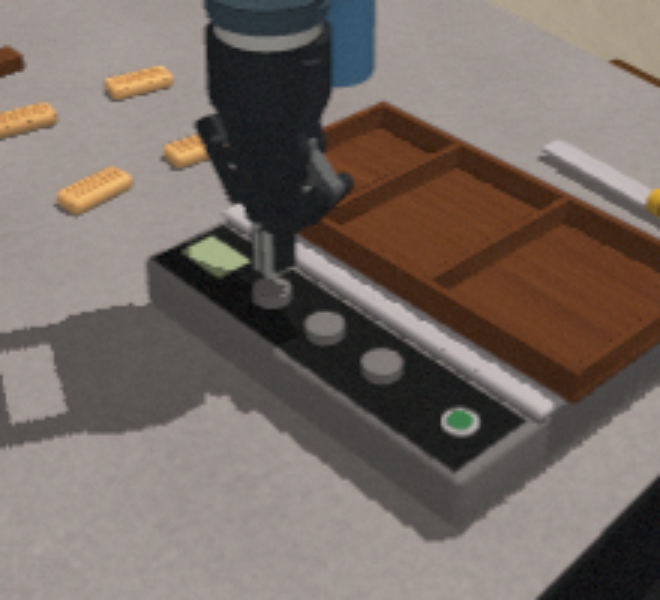

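The shut tips stand over the tare key, and the power key is clear. I press in small steps and watch the force.

>>> apply_moves(plan=[0, -0.1, -0.1, 1, 0, 0, 0, 0, -0.1, -0.1, 1.3, 0, 0, 0, 0, -0.1, -0.1, 1.3, 0, 0, 0, 0, -0.1, -0.1, 1.3, 0, 0, 0])

```text
clock: 10.98
ee_pos: [0.4336, -0.011, 0.0583]
eef_rot: [0.998, 0.064, -0.0, -0.0]
force: [0.3, -0.3, 0.2]
grip_width: 0.0
```

>>> apply_moves(plan=[0, 0, 0, 0.15, 0, 0, 0, 0, 0, 0, 0.15, 0, 0, 0])

```text
clock: 11.22
ee_pos: [0.4336, -0.011, 0.0569]
eef_rot: [0.998, 0.064, 0.0, 0.0]
force: [-0.3, 0.3, -0.2]
grip_width: 0.0001
```

>>> apply_moves(plan=[0, 0, 0, 0.1, 0, 0, 0, 0, 0, 0, 0.1, 0, 0, 0])

```text
clock: 11.48
ee_pos: [0.4337, -0.011, 0.0561]
eef_rot: [0.998, 0.064, 0.0, 0.0]
force: [-2.1, 0.1, 3.4]
grip_width: 0.0004
```

>>> apply_moves(plan=[0, 0, 0, 0.1, 0, 0, 0, 0, 0, 0, 0.1, 0, 0, 0])

```text
clock: 11.72
ee_pos: [0.4337, -0.011, 0.0552]
eef_rot: [0.998, 0.064, 0.0, 0.0]
force: [-2.4, 1.0, 6.6]
grip_width: 0.0
```

>>> apply_moves(plan=[0, 0, 0, 0.1, 0, 0, 0, 0, 0, 0, 0.1, 0, 0, 0])

```text
clock: 11.98
ee_pos: [0.4337, -0.011, 0.0542]
eef_rot: [0.998, 0.064, 0.0, 0.0]
force: [-2.8, 0.6, 6.9]
grip_width: -0.0002
```

>>> apply_moves(plan=[0, 0, 0, 0.1, 0, 0, 0, 0, 0, 0, 0.15, 0, 0, 0, 0, 0, 0, 0.15, 0, 0, 0, 0, 0, 0, 0.15, 0, 0, 0])

```text
clock: 12.48
ee_pos: [0.4337, -0.011, 0.0523]
eef_rot: [0.998, 0.064, 0.0, 0.0]
force: [-0.5, 0.5, 3.4]
grip_width: -0.0
```

Force fell to 3.4 N at about 4.7 mm travel, so the key clicked. I let it go, rise, and look at the tenons again.

>>> apply_moves(plan=[0, 0, 0, -3, 0, 0, 0, 0, 0, 0, -9, 0, 0, 0, 3.8, 0, 0, -15, 0, 0, 0, 3.8, 0, 0, -15, 0, 0, 0, 3.8, 0, 0, -15, 0, 0, 0])

```text
clock: 13.1
ee_pos: [0.4329, -0.0108, 0.2012]
eef_rot: [0.998, 0.064, -0.001, -0.0]
force: [0.3, 0.1, -1.4]
grip_width: 0.0381
```

```bash
cat > look.py <<'E'
from pl import *
from m import *
p,d=grab('top','look.png');return_=tenons(p)
print('at tray z');tenons(p,.076)
E
cat > d.py <<'E'
from look import *
plan([('over',.4302,.2402,.2,-78.3),('dn',.4302,.2402,.002,-78.3)])
E
python3 d.py
```

```text
blob [393.7 163.4] 78 xy [ 0.7846 -0.1224] ang 92.3 L 90.5 W 5.7
blob [239.6 257.2] 481 xy [0.5529 0.2493] ang 0.4 L 98.0 W 28.2
blob [183.4 258.8] 284 xy [0.5485 0.3847] ang 174.2 L 59.2 W 27.8
blob [182.7 312.5] 377 xy [0.4205 0.3823] ang 174.5 L 78.7 W 26.6
blob [242.3 308.8] 300 xy [0.4302 0.2402] ang 11.7 L 59.5 W 28.2
at tray z
blob [393.7 163.4] 78 xy [ 0.7679 -0.1139] ang 92.3 L 86.0 W 5.4
blob [239.6 257.2] 481 xy [0.5476 0.2396] ang 0.4 L 93.2 W 26.8
blob [183.4 258.8] 284 xy [0.5434 0.3684] ang 174.2 L 56.3 W 26.4
blob [182.7 312.5] 377 xy [0.4216 0.3661] ang 174.5 L 74.9 W 25.3
blob [242.3 308.8] 300 xy [0.4309 0.2309] ang 11.7 L 56.6 W 26.9
13.15 [ 0.4324 -0.0107  0.2004] [ 9.98e-01  6.38e-02 -1.60e-03 -6.00e-04] F [ 0.32  0.65 -0.06] w 0.038 q [-0.288 -0.261  2.119  0.     1.287  1.155]
over [  2.98 -24.91   0.06] [-0.1  0.2 -4.4] rows 4.0
dn [  3.04 -24.88  19.86] [-0.1  0.2 -4.4] rows 3.2
```

>>> apply_moves(plan=[4.8, 3, -24.9, 0, 0, 0, -4.4, 4.8, 3, -24.9, 0, 0, 0, -4.4, 4.8, 3, -24.9, 0, 0, 0, -4.4, 4.8, 3, -24.9, 0, 0, 0, -4.4, 4.8, 3, -24.9, 6, 0, 0, -4.4, 4.8, 3, -24.9, 12, 0, 0, -4.4, 4.8, 3, -24.9, 17, 0, 0, -4.4, 4.8, 3, -24.9, 19.8, 0, 0, -4.4, 4.8, 3, -24.9, 19.8, 0, 0, -4.4, 2, 3, -24.9, 19.8, 0, 0, -4.4, 2, 3, -24.9, 19.8, 0, 0, -4.4, 2, 3, -24.9, 19.8, 0, 0, -4.4, 2, 3, -24.9, 19.8, 0, 0, -4.4, 2, 3, -24.9, 19.8, 0, 0, -4.4], force=50)

```text
clock: 14.9
ee_pos: [0.4316, 0.2398, 0.0045]
eef_rot: [0.995, 0.102, 0.0, -0.0]
force: [0.3, -0.4, -0.4]
grip_width: 0.0265
```

>>> apply_moves(plan=[2, 0, 0, -4, 0, 0, 0, 2, 0, 0, -10, 0, 0, 0, 2, 0, 0, -16, 0, 0, 0, 2, 0, 0, -16, 0, 0, 0, 2, 0, 0, -16, 0, 0, 0])

```text
clock: 15.52
ee_pos: [0.4311, 0.2397, 0.1637]
eef_rot: [0.995, 0.102, -0.0, 0.0]
force: [-0.4, -0.2, -0.0]
grip_width: 0.0272
```

```bash
cat > pl2.py <<'E'
from pl import *
T=np.array([.5686,-.0467]);a=np.radians(6.8);X=np.array([np.cos(a),np.sin(a)]);Y=np.array([-X[1],X[0]])
ROW={'s':.114,'m':.02,'l':-.094}
def place(row,dx=0,tip=.064):
    p=T+ROW[row]*Y+dx*X
    plan([('over',*p,.17,6.8),('dn',*p,tip,6.8)])
def pick(x,y,jaw,tip=.002): plan([('over',x,y,.17,jaw),('dn',x,y,tip,jaw)])
E
python3 -c "
from pl2 import *
place('s',-.032)"
```

```text
15.525 [0.4311 0.2397 0.1637] [ 9.948e-01  1.021e-01 -4.000e-04  1.000e-04] F [-0.42 -0.18 -0.02] w 0.0272 q [ 0.277 -0.052  2.008  0.     1.187  1.643]
over [ 5.44 19.2  -0.63] [ -0.    0.  -85.1] rows 8.0
dn [ 5.45 19.2   9.97] [ -0.    0.  -85.1] rows 1.7
```

>>> apply_moves(plan=[2, 5.4, 19.2, -0.6, 0, 0, -85, 2, 5.4, 19.2, -0.6, 0, 0, -85, 2, 5.4, 19.2, -0.6, 0, 0, -85, 2, 5.4, 19.2, -0.6, 0, 0, -85, 2, 5.4, 19.2, -0.6, 0, 0, -85, 2, 5.4, 19.2, -0.6, 0, 0, -85, 2, 5.4, 19.2, -0.6, 0, 0, -85, 2, 5.4, 19.2, -0.6, 0, 0, -85, 2, 5.4, 19.2, -0.6, 0, 0, -85, 2, 5.4, 19.2, -0.6, 0, 0, -85, 2, 5.4, 19.2, 5, 0, 0, -85, 2, 5.4, 19.2, 8, 0, 0, -85, 2, 5.4, 19.2, 9.7, 0, 0, -85, 2, 5.4, 19.2, 9.7, 0, 0, -85, 2, 5.4, 19.2, 9.7, 0, 0, -85])

```text
clock: 17.4
ee_pos: [0.5242, 0.0627, 0.0681]
eef_rot: [0.665, 0.747, 0.0, 0.001]
force: [0.3, -0.1, 0.7]
grip_width: 0.0267
```

```bash
python3 -c "
from pl2 import *
place('s',-.032,.067)"
```

```text
17.4 [0.5242 0.0627 0.0681] [6.645e-01 7.473e-01 5.000e-04 7.000e-04] F [ 0.35 -0.09  0.68] w 0.0267 q [-0.096  0.177  1.968 -0.     0.995 -0.213]
over [ 1.000e-02 -7.000e-02 -1.019e+01] [ 0.1  0.  -0.1] rows 1.6
dn [ 0.01 -0.09  0.11] [ 0.1  0.  -0.1] rows 1.6
```

Still held and on target. Lower 1 mm, open to 3.6 cm and lift.

>>> apply_moves(plan=[2, 0, -0.1, 0.1, 0, 0, 0, 2, 0, -0.1, 0.1, 0, 0, 0, 3.6, 0, -0.1, 0.1, 0, 0, 0, 3.6, 0, -0.1, 0.1, 0, 0, 0, 3.6, 0, -0.1, 0.1, 0, 0, 0, 3.6, 0, -0.1, -3, 0, 0, 0, 3.6, 0, -0.1, -10, 0, 0, 0, 3.6, 0, -0.1, -10, 0, 0, 0, 3.6, 0, -0.1, -10, 0, 0, 0])

```text
clock: 18.52
ee_pos: [0.5226, 0.0627, 0.1677]
eef_rot: [0.664, 0.747, 0.0, 0.0]
force: [-0.7, 0.9, -0.2]
grip_width: 0.0363
```

```bash
cat > e.py <<'E'
from look import *
from pl2 import pick
pick(.5485,.3847,84.3)
p,d=grab('side','s3.png');cv2.imwrite('pics/s3c.png',cv2.resize(p[180:380,160:440],None,fx=2.5,fy=2.5)[:,:,::-1])
E
python3 e.py
```

```text
blob [394.2 163.3] 80 xy [ 0.7848 -0.1235] ang 92.2 L 84.8 W 5.9
blob [239.6 257.2] 480 xy [0.553  0.2493] ang 0.4 L 97.8 W 28.2
blob [183.4 258.8] 283 xy [0.5485 0.3848] ang 174.2 L 59.3 W 27.7
blob [182.7 312.5] 377 xy [0.4204 0.3822] ang 174.5 L 78.7 W 26.7
at tray z
blob [394.2 163.3] 80 xy [ 0.7681 -0.115 ] ang 92.2 L 80.7 W 5.6
blob [239.6 257.2] 480 xy [0.5477 0.2396] ang 0.4 L 93.0 W 26.8
blob [183.4 258.8] 283 xy [0.5434 0.3685] ang 174.2 L 56.4 W 26.4
blob [182.7 312.5] 377 xy [0.4215 0.366 ] ang 174.5 L 74.9 W 25.3
18.575 [0.5217 0.0627 0.1662] [ 6.645e-01  7.473e-01 -5.000e-04 -7.000e-04] F [-0.11  0.28 -0.91] w 0.0361 q [-0.096  0.024  1.927 -0.     1.192 -0.214]
over [31.66  6.43 -0.38] [ -0.1  -0.1 -77.6] rows 7.3
dn [31.66  6.45 16.42] [ -0.1  -0.1 -77.6] rows 2.7
```

View pics/s3c.png

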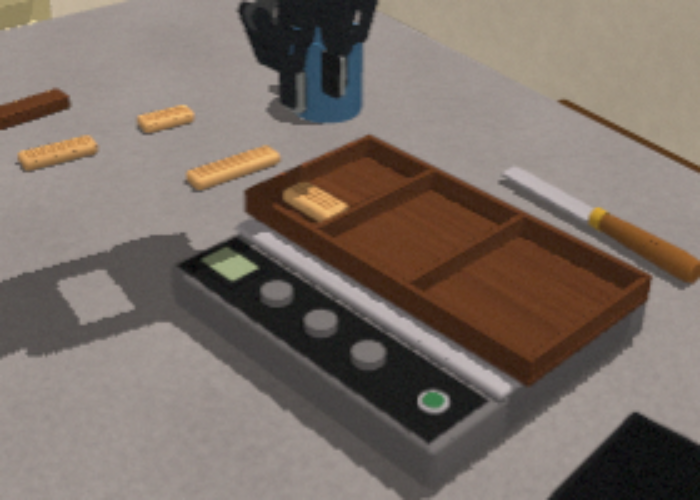

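The first tenon lies flat across the front of the narrow row. Next is the other 60 mm one.

>>> apply_moves(plan=[4.8, 31.7, 6.4, -0.4, 0, 0, -77.6, 4.8, 31.7, 6.4, -0.4, 0, 0, -77.6, 4.8, 31.7, 6.4, -0.4, 0, 0, -77.6, 4.8, 31.7, 6.4, -0.4, 0, 0, -77.6, 4.8, 31.7, 6.4, -0.4, 0, 0, -77.6, 4.8, 31.7, 6.4, -0.4, 0, 0, -77.6, 4.8, 31.7, 6.4, -0.4, 0, 0, -77.6, 4.8, 31.7, 6.4, -0.4, 0, 0, -77.6, 4.8, 31.7, 6.4, 6, 0, 0, -77.6, 4.8, 31.7, 6.4, 12, 0, 0, -77.6, 4.8, 31.7, 6.4, 16.2, 0, 0, -77.6, 4.8, 31.7, 6.4, 16.2, 0, 0, -77.6, 4.8, 31.7, 6.4, 16.2, 0, 0, -77.6, 2, 31.7, 6.4, 16.2, 0, 0, -77.6, 2, 31.7, 6.4, 16.2, 0, 0, -77.6, 2, 31.7, 6.4, 16.2, 0, 0, -77.6, 2, 31.7, 6.4, 16.2, 0, 0, -77.6, 2, 31.7, 6.4, 16.2, 0, 0, -77.6])

```text
clock: 20.88
ee_pos: [0.5488, 0.3849, 0.0054]
eef_rot: [0.05, 0.999, -0.0, -0.0]
force: [-0.9, 0.1, 1.3]
grip_width: 0.0264
```

>>> apply_moves(plan=[2, 0, 0, -4, 0, 0, 0, 2, 0, 0, -10, 0, 0, 0, 2, 0, 0, -16, 0, 0, 0, 2, 0, 0, -16, 0, 0, 0, 2, 0, 0, -16, 0, 0, 0])

```text
clock: 21.5
ee_pos: [0.5485, 0.3848, 0.1648]
eef_rot: [0.05, 0.999, -0.0, -0.0]
force: [0.3, -0.4, -1.1]
grip_width: 0.0261
```

```bash
python3 -c "
from pl2 import *
place('s',.032,.067)"
```

```text
21.5 [0.5485 0.3848 0.1648] [ 4.960e-02  9.988e-01 -2.000e-04 -3.000e-04] F [ 0.29 -0.42 -1.06] w 0.0261 q [ 0.443  0.352  1.552  0.     1.238 -1.029]
over [ -6.93 -30.92  -0.51] [-0.  -0.  77.5] rows 7.2
dn [ -6.94 -30.91   9.79] [-0.  -0.  77.5] rows 1.6
```

>>> apply_moves(plan=[2, -6.9, -30.9, -0.5, 0, 0, 77.5, 2, -6.9, -30.9, -0.5, 0, 0, 77.5, 2, -6.9, -30.9, -0.5, 0, 0, 77.5, 2, -6.9, -30.9, -0.5, 0, 0, 77.5, 2, -6.9, -30.9, -0.5, 0, 0, 77.5, 2, -6.9, -30.9, -0.5, 0, 0, 77.5, 2, -6.9, -30.9, -0.5, 0, 0, 77.5, 2, -6.9, -30.9, -0.5, 0, 0, 77.5, 2, -6.9, -30.9, -0.5, 0, 0, 77.5, 2, -6.9, -30.9, -0.5, 0, 0, 77.5, 2, -6.9, -30.9, 5, 0, 0, 77.5, 2, -6.9, -30.9, 8, 0, 0, 77.5, 2, -6.9, -30.9, 9.7, 0, 0, 77.5, 2, -6.9, -30.9, 9.7, 0, 0, 77.5, 2, -6.9, -30.9, 9.7, 0, 0, 77.5])

```text
clock: 23.38
ee_pos: [0.5879, 0.0706, 0.0694]
eef_rot: [0.664, 0.748, 0.001, 0.001]
force: [-0.2, -0.8, -0.1]
grip_width: 0.0264
```

```bash
python3 -c "
from pl2 import *
place('s',.032,.067)"
```

```text
23.375 [0.5879 0.0706 0.0694] [6.637e-01 7.480e-01 6.000e-04 8.000e-04] F [-0.2  -0.77 -0.09] w 0.0264 q [-0.072  0.309  1.804 -0.     1.027 -0.191]
over [ -0.03  -0.08 -10.06] [0.1 0.  0. ] rows 1.6
dn [-0.02 -0.1   0.24] [0.1 0.  0. ] rows 1.6
```

>>> apply_moves(plan=[2, 0, -0.1, 0.2, 0, 0, 0, 2, 0, -0.1, 0.2, 0, 0, 0, 3.6, 0, -0.1, 0.2, 0, 0, 0, 3.6, 0, -0.1, 0.2, 0, 0, 0, 3.6, 0, -0.1, 0.2, 0, 0, 0, 3.6, 0, -0.1, -3, 0, 0, 0, 3.6, 0, -0.1, -10, 0, 0, 0, 3.6, 0, -0.1, -10, 0, 0, 0, 3.6, 0, -0.1, -10, 0, 0, 0])

```text
clock: 24.5
ee_pos: [0.5863, 0.0705, 0.1689]
eef_rot: [0.664, 0.748, 0.0, 0.001]
force: [-0.5, 0.4, -0.5]
grip_width: 0.0357
```

```bash
cat > e.py <<'E'
from look import *
from pl2 import pick
pick(.4205,.3823,84.5)
E
python3 e.py
```

```text
blob [383.2 163.8] 137 xy [ 0.7834 -0.0967] ang 92.9 L 138.4 W 10.7
blob [239.7 257.2] 484 xy [0.5529 0.2492] ang 0.4 L 98.5 W 28.2
blob [182.7 312.5] 379 xy [0.4205 0.3822] ang 174.4 L 78.7 W 26.8
at tray z
blob [383.2 163.8] 137 xy [ 0.7668 -0.0895] ang 92.9 L 131.7 W 10.2
blob [239.7 257.2] 484 xy [0.5476 0.2395] ang 0.4 L 93.6 W 26.9
blob [182.7 312.5] 379 xy [0.4217 0.366 ] ang 174.4 L 74.9 W 25.5
24.55 [0.5854 0.0706 0.1674] [ 6.638e-01  7.479e-01 -4.000e-04 -6.000e-04] F [-0.62 -0.07 -0.17] w 0.0361 q [-0.072  0.172  1.765 -0.     1.206 -0.191]
over [ 32.91 -12.67  -0.24] [ -0.1  -0.1 -77.7] rows 7.3
dn [ 32.9  -12.65  16.56] [ -0.1  -0.1 -77.7] rows 2.7
```

>>> apply_moves(plan=[4.8, 32.9, -12.7, -0.4, 0, 0, -77.6, 4.8, 32.9, -12.7, -0.4, 0, 0, -77.6, 4.8, 32.9, -12.7, -0.4, 0, 0, -77.6, 4.8, 32.9, -12.7, -0.4, 0, 0, -77.6, 4.8, 32.9, -12.7, -0.4, 0, 0, -77.6, 4.8, 32.9, -12.7, -0.4, 0, 0, -77.6, 4.8, 32.9, -12.7, -0.4, 0, 0, -77.6, 4.8, 32.9, -12.7, -0.4, 0, 0, -77.6, 4.8, 32.9, -12.7, 6, 0, 0, -77.6, 4.8, 32.9, -12.7, 12, 0, 0, -77.6, 4.8, 32.9, -12.7, 16.4, 0, 0, -77.6, 4.8, 32.9, -12.7, 16.4, 0, 0, -77.6, 4.8, 32.9, -12.7, 16.4, 0, 0, -77.6, 2, 32.9, -12.7, 16.4, 0, 0, -77.6, 2, 32.9, -12.7, 16.4, 0, 0, -77.6, 2, 32.9, -12.7, 16.4, 0, 0, -77.6, 2, 32.9, -12.7, 16.4, 0, 0, -77.6, 2, 32.9, -12.7, 16.4, 0, 0, -77.6])

```text
clock: 26.8
ee_pos: [0.4207, 0.3821, 0.0043]
eef_rot: [0.049, 0.999, -0.0, -0.0]
force: [-0.7, -0.2, 0.5]
grip_width: 0.0263
```

>>> apply_moves(plan=[2, 0, 0, -4, 0, 0, 0, 2, 0, 0, -10, 0, 0, 0, 2, 0, 0, -16, 0, 0, 0, 2, 0, 0, -16, 0, 0, 0, 2, 0, 0, -16, 0, 0, 0])

```text
clock: 27.42
ee_pos: [0.4205, 0.3819, 0.1639]
eef_rot: [0.049, 0.999, -0.0, -0.0]
force: [-0.3, -0.8, -0.8]
grip_width: 0.0262
```

```bash
python3 -c "
from pl2 import *
place('m',0,.067)"
```

```text
27.425 [0.4205 0.3819 0.1639] [ 4.870e-02  9.988e-01 -2.000e-04 -2.000e-04] F [-0.3  -0.82 -0.81] w 0.0262 q [ 0.538  0.126  1.823 -0.     1.192 -0.935]
over [-18.48 -39.27  -0.61] [-0.  -0.  77.6] rows 7.3
dn [-18.49 -39.26   9.69] [-0.  -0.  77.6] rows 1.6
```

>>> apply_moves(plan=[2, -18.5, -39.3, -0.6, 0, 0, 77.6, 2, -18.5, -39.3, -0.6, 0, 0, 77.6, 2, -18.5, -39.3, -0.6, 0, 0, 77.6, 2, -18.5, -39.3, -0.6, 0, 0, 77.6, 2, -18.5, -39.3, -0.6, 0, 0, 77.6, 2, -18.5, -39.3, -0.6, 0, 0, 77.6, 2, -18.5, -39.3, -0.6, 0, 0, 77.6, 2, -18.5, -39.3, -0.6, 0, 0, 77.6, 2, -18.5, -39.3, -0.6, 0, 0, 77.6, 2, -18.5, -39.3, -0.6, 0, 0, 77.6, 2, -18.5, -39.3, 5, 0, 0, 77.6, 2, -18.5, -39.3, 8, 0, 0, 77.6, 2, -18.5, -39.3, 9.7, 0, 0, 77.6, 2, -18.5, -39.3, 9.7, 0, 0, 77.6, 2, -18.5, -39.3, 9.7, 0, 0, 77.6, 2, -18.5, -39.3, 9.7, 0, 0, 77.6])

```text
clock: 29.42
ee_pos: [0.5674, -0.0271, 0.0683]
eef_rot: [0.664, 0.748, 0.0, 0.001]
force: [-0.0, -0.1, 0.1]
grip_width: 0.0265
```

```bash
python3 -c "
from pl2 import *
place('m',0,.0665)"
```

```text
29.425 [ 0.5674 -0.0271  0.0683] [6.637e-01 7.480e-01 4.000e-04 9.000e-04] F [-0.04 -0.13  0.08] w 0.0265 q [-0.247  0.261  1.866  0.     1.013 -0.366]
over [  0.03  -0.1  -10.17] [0.1 0.  0. ] rows 1.6
dn [ 0.04 -0.12  0.18] [0.1 0.  0. ] rows 1.7
```

>>> apply_moves(plan=[2, 0, 0, 0.15, 0, 0, 0, 2, 0, 0, 0.15, 0, 0, 0, 3.6, 0, 0, 0.15, 0, 0, 0, 3.6, 0, 0, 0.15, 0, 0, 0, 3.6, 0, 0, 0.15, 0, 0, 0, 3.6, 0, 0, -3, 0, 0, 0, 3.6, 0, 0, -10, 0, 0, 0, 3.6, 0, 0, -10, 0, 0, 0, 3.6, 0, 0, -10, 0, 0, 0])

```text
clock: 30.55
ee_pos: [0.5669, -0.0271, 0.1677]
eef_rot: [0.664, 0.748, 0.0, 0.001]
force: [-0.0, -0.2, -0.9]
grip_width: 0.0359
```

```bash
cat > e.py <<'E'
from look import *
from pl2 import pick
pick(.5528,.2490,90.5)
E
python3 e.py
```

```text
blob [395.7 163.4] 70 xy [ 0.7846 -0.1273] ang 92.4 L 81.7 W 6.0
blob [314.7 240.7] 304 xy [0.5935 0.0694] ang 96.4 L 60.6 W 28.8
blob [239.7 257.3] 478 xy [0.5528 0.2491] ang 0.5 L 98.4 W 27.9
blob [315.1 267.2] 177 xy [0.5299 0.0681] ang 101.5 L 53.1 W 25.5
at tray z
blob [395.7 163.4] 70 xy [ 0.768  -0.1186] ang 92.4 L 77.7 W 5.7
blob [314.7 240.7] 304 xy [0.5862 0.0685] ang 96.4 L 57.6 W 27.4
blob [239.7 257.3] 478 xy [0.5475 0.2394] ang 0.5 L 93.6 W 26.6
blob [315.1 267.2] 177 xy [0.5257 0.0673] ang 101.5 L 50.5 W 24.3
30.6 [ 0.566  -0.0268  0.1662] [ 6.638e-01  7.479e-01 -4.000e-04 -7.000e-04] F [ 0.41  0.4  -0.63] w 0.0363 q [-0.247  0.121  1.825 -0.     1.198 -0.366]
over [27.54  1.96 -0.37] [ -0.   -0.1 -83.7] rows 7.8
dn [27.53  1.99 16.43] [ -0.   -0.1 -83.7] rows 2.7
```

>>> apply_moves(plan=[4.8, 27.5, 2, -0.4, 0, 0, -83.7, 4.8, 27.5, 2, -0.4, 0, 0, -83.7, 4.8, 27.5, 2, -0.4, 0, 0, -83.7, 4.8, 27.5, 2, -0.4, 0, 0, -83.7, 4.8, 27.5, 2, -0.4, 0, 0, -83.7, 4.8, 27.5, 2, -0.4, 0, 0, -83.7, 4.8, 27.5, 2, -0.4, 0, 0, -83.7, 4.8, 27.5, 2, -0.4, 0, 0, -83.7, 4.8, 27.5, 2, 6, 0, 0, -83.7, 4.8, 27.5, 2, 12, 0, 0, -83.7, 4.8, 27.5, 2, 16.2, 0, 0, -83.7, 4.8, 27.5, 2, 16.2, 0, 0, -83.7, 4.8, 27.5, 2, 16.2, 0, 0, -83.7, 2, 27.5, 2, 16.2, 0, 0, -83.7, 2, 27.5, 2, 16.2, 0, 0, -83.7, 2, 27.5, 2, 16.2, 0, 0, -83.7, 2, 27.5, 2, 16.2, 0, 0, -83.7, 2, 27.5, 2, 16.2, 0, 0, -83.7])

```text
clock: 32.85
ee_pos: [0.554, 0.2484, 0.0057]
eef_rot: [-0.005, 1.0, -0.0, 0.0]
force: [-2.3, -0.1, 3.7]
grip_width: 0.0264
```

>>> apply_moves(plan=[2, 0, 0, -4, 0, 0, 0, 2, 0, 0, -10, 0, 0, 0, 2, 0, 0, -16, 0, 0, 0, 2, 0, 0, -16, 0, 0, 0, 2, 0, 0, -16, 0, 0, 0])

```text
clock: 33.48
ee_pos: [0.5535, 0.2483, 0.1646]
eef_rot: [-0.005, 1.0, -0.0, -0.0]
force: [-0.9, -0.3, -1.2]
grip_width: 0.0264
```

```bash
python3 -c "
from pl2 import *
place('l',0,.067)"
```

```text
33.475 [0.5535 0.2483 0.1646] [-4.5e-03  1.0e+00 -1.0e-04 -4.0e-04] F [-0.94 -0.32 -1.23] w 0.0264 q [ 0.235  0.213  1.723 -0.     1.206 -1.345]
over [ -2.27 -38.86  -0.53] [-0.  -0.  83.7] rows 7.8
dn [ -2.28 -38.85   9.77] [-0.  -0.  83.7] rows 1.6
```

>>> apply_moves(plan=[2, -2.3, -38.9, -0.6, 0, 0, 83.7, 2, -2.3, -38.9, -0.6, 0, 0, 83.7, 2, -2.3, -38.9, -0.6, 0, 0, 83.7, 2, -2.3, -38.9, -0.6, 0, 0, 83.7, 2, -2.3, -38.9, -0.6, 0, 0, 83.7, 2, -2.3, -38.9, -0.6, 0, 0, 83.7, 2, -2.3, -38.9, -0.6, 0, 0, 83.7, 2, -2.3, -38.9, -0.6, 0, 0, 83.7, 2, -2.3, -38.9, -0.6, 0, 0, 83.7, 2, -2.3, -38.9, -0.6, 0, 0, 83.7, 2, -2.3, -38.9, -0.6, 0, 0, 83.7, 2, -2.3, -38.9, 5, 0, 0, 83.7, 2, -2.3, -38.9, 8, 0, 0, 83.7, 2, -2.3, -38.9, 9.6, 0, 0, 83.7, 2, -2.3, -38.9, 9.6, 0, 0, 83.7, 2, -2.3, -38.9, 9.6, 0, 0, 83.7])

```text
clock: 35.48
ee_pos: [0.5813, -0.1406, 0.0704]
eef_rot: [0.664, 0.748, 0.0, 0.001]
force: [0.2, 0.6, -0.3]
grip_width: 0.0262
```

```bash
python3 -c "
from pl2 import *
place('l',0,.0675)"
```

```text
35.475 [ 0.5813 -0.1406  0.0704] [6.636e-01 7.481e-01 3.000e-04 1.000e-03] F [ 0.22  0.6  -0.3 ] w 0.0262 q [-0.427  0.319  1.788 -0.     1.033 -0.546]
over [ 0.06 -0.13 -9.96] [0.1 0.1 0. ] rows 1.6
dn [ 0.07 -0.15  0.29] [0.1 0.1 0. ] rows 1.6
```

>>> apply_moves(plan=[2, 0, 0, 0.25, 0, 0, 0, 2, 0, 0, 0.25, 0, 0, 0, 3.6, 0, 0, 0.25, 0, 0, 0, 3.6, 0, 0, 0.25, 0, 0, 0, 3.6, 0, 0, 0.25, 0, 0, 0, 3.6, 0, 0, -3, 0, 0, 0, 3.6, 0, 0, -10, 0, 0, 0, 0, 0, 0, -10, 0, 0, 0, 0, 0, 0, -10, 0, 0, 0])

```text
clock: 36.6
ee_pos: [0.5806, -0.1404, 0.1697]
eef_rot: [0.664, 0.748, 0.0, 0.001]
force: [-0.8, -0.6, -1.1]
grip_width: 0.0008
```

```bash
cat > e.py <<'E'
from look import *
plan([('store',.4461,-.1137,.17,6.8),('store',.4461,-.1137,.06,6.8)])
E
python3 e.py
```

```text
blob [382.8 163.9] 148 xy [ 0.7831 -0.0958] ang 93.1 L 133.9 W 10.3
blob [314.7 240.8] 306 xy [0.5934 0.0694] ang 96.3 L 60.8 W 28.9
blob [357.4 249.3] 404 xy [ 0.5732 -0.0331] ang 96.4 L 81.4 W 28.4
blob [317.8 268.4] 310 xy [0.527  0.0615] ang 96.2 L 60.1 W 29.2
at tray z
blob [382.8 163.9] 148 xy [ 0.7665 -0.0886] ang 93.1 L 127.3 W 9.8
blob [314.7 240.8] 306 xy [0.5861 0.0685] ang 96.3 L 57.9 W 27.5
blob [357.4 249.3] 404 xy [ 0.5669 -0.029 ] ang 96.4 L 77.4 W 27.1
blob [317.8 268.4] 310 xy [0.5229 0.061 ] ang 96.2 L 57.2 W 27.8
36.65 [ 0.5798 -0.14    0.1682] [ 6.638e-01  7.479e-01 -3.000e-04 -8.000e-04] F [-0.84  1.4  -0.18] w 0.0002 q [-0.427  0.186  1.747 -0.     1.21  -0.546]
store [  4.2  -12.96  -0.16] [-0.1 -0.1  0. ] rows 2.2
store [  4.19 -12.94  10.84] [-0.1 -0.1  0. ] rows 1.8
```

>>> apply_moves(plan=[0, 4.2, -13, -2, 0, 0, 0, 0, 4.2, -13, -2, 0, 0, 0, 0, 4.2, -13, -2, 0, 0, 0, 0, 4.2, -13, -2, 0, 0, 0, 0, 4.2, -13, 3, 0, 0, 0, 0, 4.2, -13, 3, 0, 0, 0])

```text
clock: 37.4
ee_pos: [0.4446, -0.113, 0.1356]
eef_rot: [0.664, 0.748, -0.001, -0.004]
force: [0.3, 0.5, -0.8]
grip_width: 0.0004
```

```bash
cat > e.py <<'E'
from look import *
plan([('store',.4461,-.1137,.0585,6.8)])
p,d=grab('side','s4.png');cv2.imwrite('pics/s4c.png',cv2.resize(p[180:480,160:500],None,fx=2,fy=2)[:,:,::-1])
E
python3 e.py
```

```text
blob [383.1 163.8] 130 xy [ 0.7834 -0.0964] ang 93.0 L 141.3 W 10.6
blob [314.7 240.8] 305 xy [0.5935 0.0695] ang 96.5 L 60.8 W 28.8
blob [406.8 243.9] 498 xy [ 0.5869 -0.1515] ang 96.4 L 102.9 W 27.8
blob [357.5 249.4] 398 xy [ 0.5731 -0.0332] ang 96.4 L 81.2 W 28.0
blob [317.8 268.4] 310 xy [0.527  0.0615] ang 96.2 L 60.1 W 29.2
at tray z
blob [383.1 163.8] 130 xy [ 0.7668 -0.0892] ang 93.0 L 134.4 W 10.1
blob [314.7 240.8] 305 xy [0.5862 0.0685] ang 96.5 L 57.8 W 27.4
blob [406.8 243.9] 498 xy [ 0.5799 -0.1416] ang 96.4 L 97.9 W 26.5
blob [357.5 249.4] 398 xy [ 0.5668 -0.0291] ang 96.4 L 77.3 W 26.7
blob [317.8 268.4] 310 xy [0.5229 0.061 ] ang 96.2 L 57.2 W 27.8
37.45 [ 0.4461 -0.1137  0.1379] [ 6.637e-01  7.480e-01 -5.000e-04 -2.200e-03] F [0.22 0.01 0.87] w 0.0002 q [-0.497 -0.097  2.102  0.     1.141 -0.616]
store [-0.02  0.03  7.94] [-0.2 -0.2  0. ] rows 1.3
```

View pics/s4c.png

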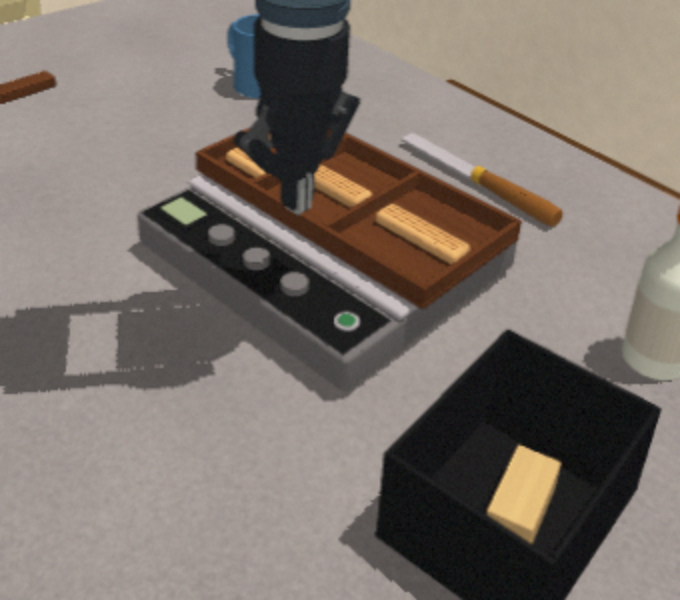

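All four tenons lie flat in their rows: two 60 mm, one 80 mm and one 100 mm. The offcut is in the bin. Now the store key.

>>> apply_moves(plan=[0, 0, 0, 5, 0, 0, 0, 0, 0, 0, 7.8, 0, 0, 0, 0, 0, 0, 7.8, 0, 0, 0, 0, 0, 0, 7.8, 0, 0, 0, 0, 0, 0, 7.8, 0, 0, 0])

```text
clock: 38.12
ee_pos: [0.448, -0.1149, 0.0634]
eef_rot: [0.664, 0.748, 0.0, 0.002]
force: [0.4, 0.3, -0.2]
grip_width: -0.0001
```

>>> apply_moves(plan=[0, 0, 0, 0.1, 0, 0, 0, 0, 0, 0, 0.1, 0, 0, 0])

```text
clock: 38.38
ee_pos: [0.4466, -0.1142, 0.0607]
eef_rot: [0.664, 0.748, 0.0, 0.0]
force: [0.0, 0.1, 0.3]
grip_width: 0.0003
```

>>> apply_moves(plan=[0, 0, 0, 0.2, 0, 0, 0, 0, 0, 0, 0.2, 0, 0, 0, 0, 0, 0, 0.2, 0, 0, 0])

```text
clock: 38.75
ee_pos: [0.4463, -0.114, 0.0582]
eef_rot: [0.664, 0.748, -0.0, -0.0]
force: [-0.7, 0.0, -0.4]
grip_width: 0.0001
```

>>> apply_moves(plan=[0, 0, 0, 0.15, 0, 0, 0, 0, 0, 0, 0.15, 0, 0, 0, 0, 0, 0, 0.15, 0, 0, 0])

```text
clock: 39.12
ee_pos: [0.4464, -0.1141, 0.0568]
eef_rot: [0.664, 0.748, -0.0, 0.0]
force: [0.3, -1.2, 0.8]
grip_width: -0.0001
```

>>> apply_moves(plan=[0, 0, 0, 0.1, 0, 0, 0, 0, 0, 0, 0.1, 0, 0, 0])

```text
clock: 39.38
ee_pos: [0.4465, -0.1141, 0.056]
eef_rot: [0.664, 0.748, -0.0, -0.0]
force: [-1.8, -0.0, 3.7]
grip_width: -0.0002
```

Contact is at 57 mm, the same as on the tare key.

>>> apply_moves(plan=[0, 0, 0, 0.1, 0, 0, 0, 0, 0, 0, 0.2, 0, 0, 0, 0, 0, 0, 0.2, 0, 0, 0])

```text
clock: 39.75
ee_pos: [0.4465, -0.1141, 0.0542]
eef_rot: [0.664, 0.748, -0.0, -0.0]
force: [-3.1, 0.7, 7.0]
grip_width: 0.0
```

>>> apply_moves(plan=[0, 0, 0, 0.1, 0, 0, 0, 0, 0, 0, 0.15, 0, 0, 0, 0, 0, 0, 0.15, 0, 0, 0, 0, 0, 0, 0.15, 0, 0, 0])

```text
clock: 40.25
ee_pos: [0.4465, -0.1141, 0.0523]
eef_rot: [0.664, 0.748, 0.0, 0.0]
force: [-0.2, 0.5, 2.5]
grip_width: -0.0
```

The store key clicked: force fell from 7.0 to 2.5 N at about 4.7 mm travel. I release it, rise, wait, and check.

>>> apply_moves(plan=[0, 0, 0, 0, 0, 0, 0, 0, 0, 0, -3, 0, 0, 0, 0, 0, 0, -9, 0, 0, 0, 0, 0, 0, -15, 0, 0, 0, 0, 0, 0, -15, 0, 0, 0, 0, 0, 0, -15, 0, 0, 0, 0, 0, 0, -15, 0, 0, 0, 0, 0, 0, -15, 0, 0, 0])

```text
clock: 41.25
ee_pos: [0.4456, -0.1137, 0.2006]
eef_rot: [0.664, 0.748, -0.0, -0.002]
force: [0.2, 0.7, 0.3]
grip_width: -0.0002
```

```bash
cat > f.py <<'E'
from look import *
st()
for n in('tare_cap','power_cap','store_cap'):
    print(n,[(round(m['conf'],2),np.round(at_z('top',m['pixel'],.057)[0,:2],3)) for m in spotter.mark_of(n,'top')[:1]])
cv2.imwrite('pics/t5c.png',cv2.resize(p[130:350,100:560],None,fx=1.7,fy=1.7)[:,:,::-1])
E
python3 f.py
```

```text
blob [382.9 163.9] 126 xy [ 0.7832 -0.0961] ang 93.0 L 141.5 W 10.6
blob [314.7 240.7] 304 xy [0.5935 0.0694] ang 96.4 L 60.6 W 28.8
blob [406.6 243.9] 505 xy [ 0.5869 -0.1511] ang 96.2 L 103.0 W 28.2
blob [357.4 249.4] 400 xy [ 0.5731 -0.033 ] ang 96.2 L 81.5 W 28.1
blob [317.8 268.4] 310 xy [0.527  0.0615] ang 96.2 L 60.1 W 29.2
at tray z
blob [382.9 163.9] 126 xy [ 0.7666 -0.0889] ang 93.0 L 134.6 W 10.0
blob [314.7 240.7] 304 xy [0.5862 0.0685] ang 96.4 L 57.6 W 27.4
blob [406.6 243.9] 505 xy [ 0.5799 -0.1413] ang 96.2 L 98.0 W 26.8
blob [357.4 249.4] 400 xy [ 0.5668 -0.0289] ang 96.2 L 77.5 W 26.7
blob [317.8 268.4] 310 xy [0.5229 0.061 ] ang 96.2 L 57.2 W 27.8
41.3 [ 0.4458 -0.1138  0.2009] [ 6.638e-01  7.479e-01 -3.000e-04 -1.300e-03] F [ 0.14 -0.26  0.43] w -0.0002 q [-0.497 -0.185  2.055  0.     1.274 -0.616]
tare_cap [(0.47, array([ 0.433, -0.013]))]
power_cap [(0.5, array([ 0.436, -0.064]))]
store_cap [(0.39, array([ 0.439, -0.062]))]
```

View pics/t5c.png

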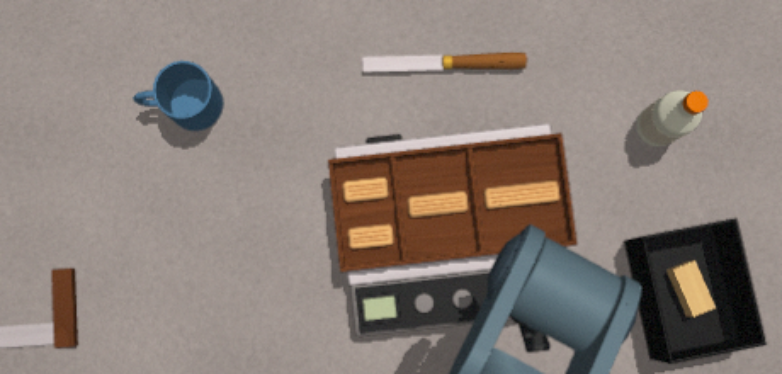

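The picture shows two tenons at (366,189) and (371,236) in the narrow row, one at (438,204) in the middle row and one at (522,194) in the wide row. The offcut is in the bin at (691,289), and the bystanders look unmoved. I hand the job in.

```bash
python3 -c "
from bench import job_done
print(job_done())"
```

```text
the job is handed in; nothing more can be done
None
```

The tenon kit is made up and handed in at about 41 s on the robot's clock, well inside the 210 s limit. No verdict came back.

- **Offcut:** I moved it from the tray's widest row into the bin, where it still lies in the last picture.
- **Tare key:** Pressed on the empty tray. Force rose to 6.9 N, then fell to 3.4 N at about 4.7 mm travel, between the click at 3.5 mm and the 6 mm limit. I then let it go.
- **Tenons:** Four were present: two 60 mm, one 80 mm and one 100 mm. In the last picture all lie flat in the row of their length, within about 1° of straight across it.
- **Store key:** Pressed with all four tenons in. Force fell from 7.0 N to 2.5 N at about 4.7 mm travel, and I let it go.
- **Last state:** The gripper is 0.2 m above the bench with near-zero force, and the bystanders look unmoved.

**Not fully confirmed:** The arm hid the store key in the last picture, so the network's report for it landed on the power key instead, and I discounted that. I have no picture showing the store key back up. I took it as released because the fingers rose clear of it and the dome springs back by itself.

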